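# Find the full cleaner jug by heft and take off its safety cap

### The arm

A 6-joint arm with a two-finger parallel gripper is mounted at the origin on the work surface. World frame = base frame: x ahead of the robot, y to its left, z up, the work surface at z = 0. Lengths are in m, angles in degrees, forces in N, time in s.
With the tool pointing down it reaches from about 0.3 to 0.75 m from the base axis. Payload 8.5 kg.
Tool frame: the origin (TCP) lies at the very end of the fingers, on their centre line; the grasp point (between the pads) lies env.pinch_z behind it (env.pinch_z is the distance from the TCP to the grasp point, in m); z points along the fingers, y is the line along which they close (so a half turn about z gives the same grasp; the last joint's range is limited). The gripper opens to 85 mm and grips with 20 to 120 N. Pads are 22 mm wide; open, the fingers measure 114 mm over their backs; the gripper's body (76 mm by 85 mm) begins 54 mm behind the grasp point. The pads swing forward as they close: fully open they stand 13 mm farther back than shut.
Start: joints at [-84.872, 21.807, 74.336, -0, 83.858, -12.336], TCP at [0.165, -0.525, 0.194] pointing down, gripper open.
Joint ranges: [-178.18, 178.18], [-50.72, 133.34], [12.68, 142.11], [-81.47, 261.47], [9.98, 163.14], [-165.26, 165.26]. Speed limits (degrees/s): [136.94, 136.94, 180, 180, 180, 180].

### API

Orientations are given as a 3x3 rotation matrix whose columns are the frame's x, y, z axes.
In Python, from rig import telemetry, get_image, env gives the robot as it stands. The module is installed in compiled form; this text tells all that it offers.
- The arm moves only by the tool apply_moves, never from a script. Its argument "series" is a list of rows, each a list of 7 numbers: the shift along the tool's x, y, z in mm, then the turn, a rotation vector about the tool's x, y, z in degrees, then the opening, from 0 (shut) to 1 (fully open). A call has 1 to 12 rows; each row shifts and turns the commanded pose from where the row before left it, along the tool's axes as they then stand; what a row does not reach is not made up. A row lasts 1/8 s, in which the tool goes at most 62.5 mm and 10.7 degrees, less where a joint would pass 70% of its speed; a pose out of reach is approached as far as the arm can. A call with a gripper value outside its range is refused whole. The fingers move at their own pace and stop on an object; "grip_force" is the grip in N (left out, the last holds). Time passes only in rows, so rows that do not move let the fingers close. It gives the time, the measured TCP pose, the force, the opening and the grip force at its end, in the units of the state.
- telemetry.observe(): the state, without advancing time (a new reading comes with each control period).
- get_image(name): name is "scene" or "top"; returns a dict with "frame" (384x512x3 uint8, red, green, blue), "z_map" (384x512 float32, m along the optical axis (not along the pixel's ray), 0 where there is no reading), "vertical_fov" (degrees; the focal length in pixels is half the picture's height over the tangent of half this angle, whatever the lens; pixels are square), "cx", "cy" (the principal point, pixels), "dist" ([k1, k2, p1, p2, k3] as OpenCV has them; the pictures are not rectified), "eye" and "attitude" of the camera in the world. Camera axes: x right, y up, looking along -z (the intrinsics and any distortion apply to the point x, -y, -z); pixel columns grow to the right and rows downward; lengths in m; the calibration is good to about 2 mm. A picture is of the moment at which its call begins.
- env.close_job(): hands the job in; it is judged then, once.
The state is a dict: "time_s": time; "q": joint angles; "qvel": joint speeds; "joint_efforts": joint torques, N m; "position": TCP position; "tool_rot": TCP orientation; "ft_force": force on the tool from outside, world axes, zero at the start; "wrist_torque": the same for the moment, N m; "grip_width": finger opening in m; "gripper_force": force on a finger pad.
Only numpy, scipy, OpenCV 4.12 (cv2) and the standard library are available. Lean on these libraries where they do the work, as an engineer would, in place of code of your own. Each camera call takes 0.05 s, during which the arm holds its last target. There are 200 camera calls.

### The job

Two look-alike cleaner jugs stand in the bottle rack, one full and one nearly empty: heft them by their caps, a centimetre or so off the rack floor, until you know which is the full one, and set them back down in their bays. Then open the full jug: press its red safety cap down, twist it anticlockwise until free, and lift it straight off; finish while still holding the cap level, a few centimetres above that jug's mouth. Keep the other jug's cap shut and leave the other things on the bench where they are.

Things in the scene. Friction and masses are not known exactly. Their poses are not given: they have to be found in the camera images.
- rack: fixed wooden rack with two bays side by side along its y, 106 mm (x) by 264 mm (y), walls 70 mm tall; bay floors 6 mm and bay centres at y = -65 and +65 mm. Origin: centre of its underside on the bench
- jug_a: white plastic cleaner jug in a bay of the rack, outwardly the same as the other. Body 84 (x) by 112 (y) mm, 95 tall, shoulder tapering up to 135, 32 mm neck, mouth at 170. Origin: centre of underside, z up. Handle at +x. 3 mm play per side in its bay, so it cannot turn. With cap: full 0.7 to 0.9 kg, nearly empty 0.22 to 0.37 kg; which it is can only be felt.
- cap_a: red push-and-turn safety cap of jug_a, about 45 g, 32 mm tall, twelve flat facets, 56 mm across flats (one faces its +x, the rest every 30 degrees): grip two opposite facets. Origin: centre of lower rim, z up; white pointer bar along x on top. Closed: origin 150 mm above the jug's, x along the jug's x within 6 degrees. Fingertips may reach 15 mm below the rim.
- captop_a (a point): centre of the top face of cap_a, where it is pressed. A spring holds the cap up with 4 N, rising 1.2 N per mm; 4.5 mm down (9 N) it clears the safety teeth, 6.5 mm down (12 N) is a hard stop. Kept pressed it turns anticlockwise seen from above: free from 42 degrees, best 60, stop near 80. Then it lifts straight off. It will not turn clockwise, nor unpressed. Closed, it can carry the jug.
- jug_b: white plastic cleaner jug in a bay of the rack, outwardly the same as the other. Body 84 (x) by 112 (y) mm, 95 tall, shoulder tapering up to 135, 32 mm neck, mouth at 170. Origin: centre of underside, z up. Handle at +x. 3 mm play per side in its bay, so it cannot turn. With cap: full 0.7 to 0.9 kg, nearly empty 0.22 to 0.37 kg; which it is can only be felt.
- cap_b: red push-and-turn safety cap of jug_b, about 45 g, 32 mm tall, twelve flat facets, 56 mm across flats (one faces its +x, the rest every 30 degrees): grip two opposite facets. Origin: centre of lower rim, z up; white pointer bar along x on top. Closed: origin 150 mm above the jug's, x along the jug's x within 6 degrees. Fingertips may reach 15 mm below the rim.
- captop_b (a point): centre of the top face of cap_b, where it is pressed. A spring holds the cap up with 4 N, rising 1.2 N per mm; 4.5 mm down (9 N) it clears the safety teeth, 6.5 mm down (12 N) is a hard stop. Kept pressed it turns anticlockwise seen from above: free from 42 degrees, best 60, stop near 80. Then it lifts straight off. It will not turn clockwise, nor unpressed. Closed, it can carry the jug.
- tape: grey roll of tape lying flat, 90 mm across, 30 mm tall; origin centre of underside (leave alone)
- brush: hand brush lying flat beyond the rack; bystander (leave alone)
- spraycan: spray can, 56 mm across, 150 mm tall; origin centre of underside (leave alone)
- jar: glass jar, 72 mm across, 90 mm tall; origin centre of underside (leave alone)
- carton: small cardboard carton, 100 x 140 x 70 mm; origin centre of underside (leave alone)
- mug: blue mug, 80 mm across, 90 mm tall; origin centre of underside (leave alone)
- screwdriver: screwdriver lying flat; bystander (leave alone)
Not all that is in view belongs to the job. Leave any black or green look-alike of the cap_a alone.

How it is judged (in metres and radians):
On the way, in this order (a step that is already met when the one before it is completed fails the run):
1. a jug has been hefted: raised at least 4 mm off its bay floor (z of any of jug_a, jug_b in the frame of rack above 0.01 m), for 0.2 s.
2. the full jug, standing in its bay, has its cap pressed down by at least 4 mm (z of cap_b in the frame of jug_b between 0.135 and 0.146 m and z of jug_b in the frame of rack below 0.01 m), for 0.1 s.
At the end, for the whole second after the job is handed in: The full jug's cap is held in the fingers, still, level within 17 degrees, its rim 11 to 150 mm above the jug's mouth and within 40 mm of straight above the jug, touching nothing of the jug; both jugs stand upright on the floors of their bays and the other jug's cap is closed (z of cap_b in the frame of jug_b between 0.18 and 0.32 m and horizontal distance between cap_b and jug_b below 0.04 m and angle between cap_b's own z axis and vertical below 0.3 rad and contact force between the fingers and cap_b above 1 N and contact force between cap_b and jug_b below 0.1 N and linear speed of cap_b below 0.02 m/s and z of each of jug_b, jug_a in the frame of rack below 0.01 m and angle between each of jug_b, jug_a's own z axis and vertical below 0.06 rad and z of cap_a in the frame of jug_a below 0.155 m and angle between the x axis of cap_a and the x axis of jug_a, either way round below 0.3 rad); the arm keeps its last pose, push and grip.
It fails at once if the nearly empty jug's cap is opened (z of cap_a in the frame of jug_a above 0.16 m).
It fails at once if a bystander is shifted by more than 30 mm (distance of any of tape, brush, spraycan, jar, carton, mug, screwdriver from where it was at the start of the episode above 0.03 m).
It fails at once if a jug is lifted out of the rack (z of any of jug_a, jug_b in the frame of rack above 0.075 m).
It also fails if it takes over 51 s, if anything falls off the work surface, if the arm or the gripper's body presses on something with over 40 N, if the wrist force passes 120 N, or if a joint passes its speed limit or range.

## Working session

There is one attempt and no reset: what is moved stays moved. The work goes in short steps, Python scripts to look and compute and a tool call to move; the robot and the scene stay as the last step left them, time stands still between calls to the robot, and variables do not carry over. Pictures are saved under pics/ and viewed, at most 10 in all, crops included, and the job is handed in when it is done.

Besides the shell and the picture viewer there is one more tool, called after "Emit:" as name([rows], argument=value, ...), one row to a line, values as JSON. apply_moves: Moves the arm, as the interface text tells. Its arguments: {"type":"object","properties":{"series":{"type":"array"},"grip_force":{"type":"number"}},"required":["series"]}

```bash
mkdir -p pics; cat > h.py <<'E'
import numpy as np, cv2
from rig import telemetry, get_image, env
def K(im):
    h,w=im["frame"].shape[:2]; f=h/2/np.tan(np.radians(im["vertical_fov"])/2)
    return np.array([[f,0,im["cx"]],[0,f,im["cy"]],[0,0,1.]])
def rays(im,uv):
    p=cv2.undistortPoints(np.array(uv,float).reshape(-1,1,2),K(im),np.array(im["dist"],float))[:,0]
    return np.c_[p[:,0],-p[:,1],-np.ones(len(p))]@np.array(im["attitude"]).T
def onplane(im,uv,z):
    d=rays(im,uv); e=np.array(im["eye"]); return e+d*((z-e[2])/d[:,2])[:,None]
def depthpts(im,uv):
    uv=np.array(uv,int); return np.array(im["eye"])+rays(im,uv)*im["z_map"][uv[:,1],uv[:,0]][:,None]
E
python3 - <<'E'
from h import *
for n in ("scene","top"):
    im=get_image(n); np.save(n,im,allow_pickle=True); cv2.imwrite(f"pics/{n}0.png",im["frame"][:,:,::-1]); print(n,im["eye"],im["vertical_fov"],im["dist"])
    hsv=cv2.cvtColor(im["frame"],cv2.COLOR_RGB2HSV); m=(((hsv[...,0]<8)|(hsv[...,0]>172))&(hsv[...,1]>130)&(hsv[...,2]>60)).astype(np.uint8)
    N,l,s,c=cv2.connectedComponentsWithStats(m)
    for i in range(1,N):
        if s[i,4]>40:
            vu=np.argwhere(l==i)[:,::-1]; P=depthpts(im,vu); print(s[i],c[i].round(1),np.median(P,0).round(3),P[:,2].max().round(3))
print(env.pinch_z, telemetry.observe())
E
```

```text
scene [1.73478891 0.66730302 1.06650082] 42.577110549405674 [-0.07052698  0.          0.          0.          0.        ]
[181 153  14  18 100] [188.  161.1] [ 0.34  -0.429  0.022] 1.067
[234 160  17  17 220] [241.8 168.5] [ 0.508 -0.071  0.186] 0.195
[265 172  18  17 247] [273.2 180.4] [0.52  0.057 0.184] 1.067
[ 173  267  128   65 2562] [236.4 300.1] [0.929 0.159 0.046] 1.067
top [0.24267143 0.01697896 1.45171762] 48.943368912630476 [-0.00138889  0.          0.          0.          0.        ]
[181 104 104  10 763] [233.8 108.7] [0.807 0.116 0.047] 1.452
[242 176  19  20 260] [251.1 185.5] [0.503 0.052 0.188] 1.452
[284 180  19  20 257] [293.1 189.2] [ 0.491 -0.073  0.188] 1.452
[389 230  15  30 225] [396.1 245.2] [ 0.329 -0.432  0.023] 1.452
0.0187 {'time_s': 0.1, 'q': array([-8.48711070e+01,  2.18354986e+01,  7.43800181e+01, -3.21794108e-04,
        8.38587095e+01, -1.23356974e+01]), 'qvel': array([-0.0372123 , -0.08326466, -0.1365728 ,  0.07483591,  0.0842683 ,
       -0.05153167]), 'joint_efforts': array([ 4.17147370e-03, -4.49219978e+01, -2.31654739e+01, -1.89575212e-04,
        3.65005602e-03,  2.24950878e-05]), 'position': array([ 0.16503165, -0.52432136,  0.19379116]), 'tool_rot': array([[ 9.53902444e-01,  3.00116832e-01, -1.21374119e-04],
       [ 3.00116734e-01, -9.53901611e-01,  1.28980361e-03],
       [ 2.71312804e-04, -1.26677322e-03, -9.99999161e-01]]), 'ft_force': array([-0.28726156,  0.06145161,  0.00111263]), 'wrist_torque': array([-0.07272473, -0.02843166, -0.0073067 ]), 'gripper_force': 0.0, 'grip_width': 0.08537232851799993}
```

```bash
python3 - <<'E'
from h import *
im=np.load("top.npy",allow_pickle=True).item(); f=im["frame"]
crop=cv2.resize(f[150:230,215:335],None,fx=6.5,fy=6.5,interpolation=cv2.INTER_CUBIC); cv2.imwrite("pics/crop1.png",crop[:,:,::-1])
hsv=cv2.cvtColor(f,cv2.COLOR_RGB2HSV)
red=((hsv[...,0]<8)|(hsv[...,0]>172))&(hsv[...,1]>130)
for c in((251,185.5),(293,189)):
    # top face: pixels at top height within window
    x0,y0=int(c[0])-14,int(c[1])-14; w=np.zeros(f.shape[:2],bool); w[y0:y0+29,x0:x0+29]=1
    vu=np.argwhere(w)[:,::-1]; P=depthpts(im,vu); k=(P[:,2]>.165)&(P[:,2]<.21); top=P[k]; uv=vu[k]
    print("top z",np.median(top[:,2]),"mean",top.mean(0),"min",top.min(0),"max",top.max(0))
    (cc,r)=cv2.minEnclosingCircle(uv.astype(np.float32)); print(cc,r,onplane(im,[cc],.188))
    wh=uv[~red[uv[:,1],uv[:,0]]&(hsv[uv[:,1],uv[:,0],1]<110)&(np.hypot(*(uv-np.array(cc)).T)<8.5)]
    W=onplane(im,wh,.188)[:,:2]
    if len(W)>3:
        l=cv2.fitLine(W.astype(np.float32),cv2.DIST_L2,0,.01,.01).ravel(); print(len(W),W.mean(0),np.degrees(np.arctan2(l[1],l[0])))
# rack top heights
vu=np.argwhere(np.ones((130,150)))[:,::-1]+[200,120]; P=depthpts(im,vu)
k=(abs(P[:,2]-.07)<.005)&(P[:,0]>.38)&(P[:,0]<.65)&(abs(P[:,1])<.2)
print(k.sum(),P[k].min(0),P[k].max(0)); r=cv2.minAreaRect(P[k][:,:2].astype(np.float32)); print(r)
E
```

```text
top z 0.18771014823400722 mean [0.50248797 0.05273906 0.18666435] min [0.47527544 0.02485117 0.16519653] max [0.53241632 0.08082043 0.19478047]
(251.0, 185.63157653808594) 9.837140083312988 [[0.50202671 0.05238807 0.188     ]]
29 [0.50509335 0.05208303] -6.5682116
top z 0.1878217807847279 mean [ 0.49113983 -0.07591019  0.18726311] min [ 0.4638142  -0.10415079  0.16508149] max [ 0.52014116 -0.0482997   0.19573178]
(292.9890441894531, 189.28831481933594) 9.764262199401855 [[ 0.49054394 -0.07581127  0.188     ]]
26 [ 0.49457069 -0.07742675] -0.81987876
511 [ 0.43653839 -0.14512541  0.06500213] [0.55999927 0.12214134 0.07499042]
((0.4982629120349884, -0.011573344469070435), (0.264085054397583, 0.10690701007843018), 85.69015502929688)
```

View pics/crop1.png

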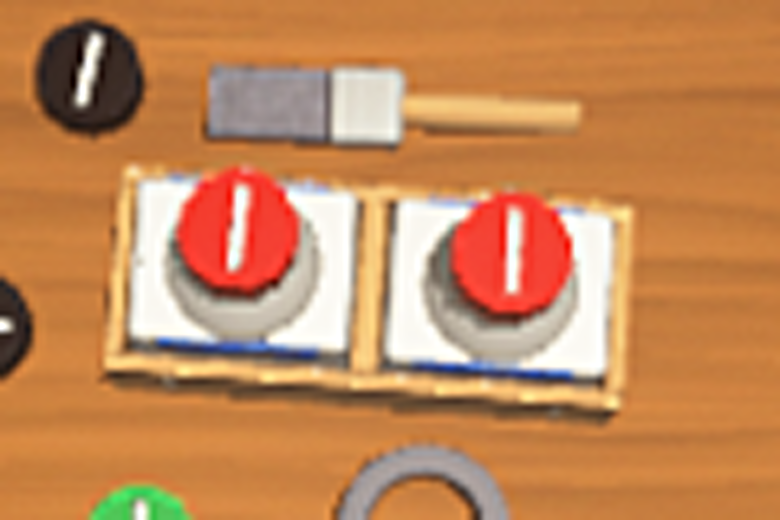

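View pics/scene0.png

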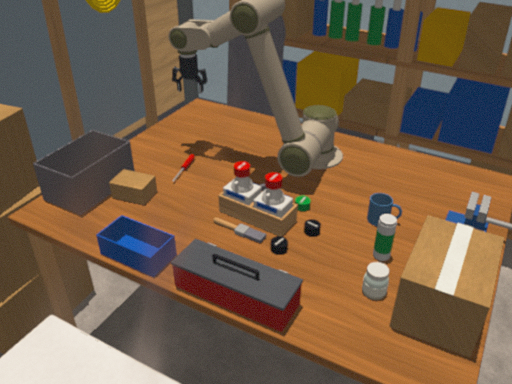

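View pics/top0.png

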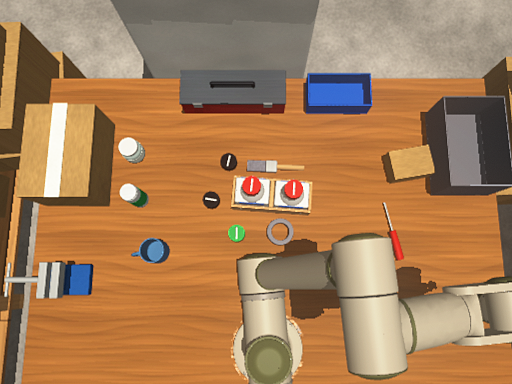

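Candidates: red caps on jugs at top (251,186) and (293,189). The black ones (229,161) and (211,200) and the green one (237,233) lie loose on the bench, so they are look-alikes. The crop confirms that both red caps sit on the jugs in the rack (yaw -4.3°), matching the expected bay centres within 3 mm and a top height of 0.188. I'll start with the right-hand jug.

Emit:
apply_moves([
  [0,0,-62,0,0,0,1],
  [40.6,-29.9,0,0,0,0,1],
  [40.6,-29.9,0,0,0,0,1],
  [40.6,-29.9,0,0,0,0,1],
  [40.6,-29.9,0,0,0,0,1],
  [40.6,-29.9,0,0,0,0,1],
  [40.6,-29.9,0,0,0,0,1],
  [40.6,-29.9,0,0,0,0,1],
  [40.6,-29.9,0,0,0,0,1],
  [40.6,-29.9,0,0,0,0,1],
  [40.6,-29.9,0,0,0,0,1],
  [0,0,0,0,0,9,1],
], grip_force=70)

```text
time_s: 1.6
position: [0.4636, -0.1149, 0.2559]
tool_rot: [[0.989, 0.148, -0.001], [0.148, -0.989, 0.001], [-0.001, -0.001, -1.0]]
ft_force: [-0.7, -0.5, 0.5]
grip_width: 0.0856
gripper_force: 0.0
```

Emit:
apply_moves([
  [0,0,0,0,0,9.3,1],
  [0,0,0,0,0,0,1],
])

```text
time_s: 1.85
position: [0.4625, -0.1174, 0.256]
tool_rot: [[1.0, -0.013, -0.001], [-0.013, -1.0, 0.0], [-0.001, -0.0, -1.0]]
ft_force: [-0.2, -0.4, 0.6]
grip_width: 0.0855
gripper_force: 0.0
```

Emit:
apply_moves([
  [29,-41.8,0,0,0,0,1],
  [0,0,0,0,0,0,1],
  [0,0,0,0,0,0,1],
  [0,0,35,0,0,0,1],
  [0,0,0,0,0,0,1],
])

```text
time_s: 2.48
position: [0.4908, -0.0766, 0.2198]
tool_rot: [[1.0, -0.015, -0.004], [-0.015, -1.0, 0.002], [-0.004, -0.002, -1.0]]
ft_force: [-0.4, 0.5, 0.5]
grip_width: 0.0852
gripper_force: 0.0
```

```bash
python3 - <<'E'
from h import *
s=telemetry.observe(); print(s["position"],s["ft_force"])
a=get_image("scene"); b=get_image("top")
A=cv2.resize(a["frame"][120:240,180:340],(640,480),interpolation=cv2.INTER_CUBIC)
cv2.imwrite("pics/c2.png",A[:,:,::-1])
E
```

```text
[ 0.49079549 -0.07660934  0.21981666] [-0.40118023  0.48131909  0.46622826]
```

View pics/c2.png

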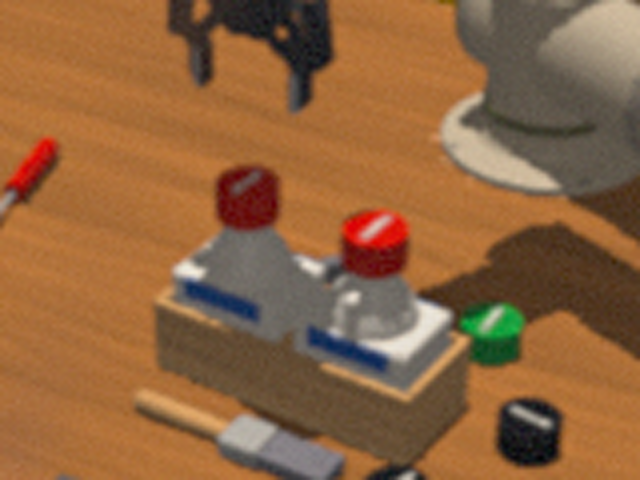

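The gripper's fingertips at crop (200,75) and (298,105) hang in line with the far red cap at (247,170), but they look high. I'll check by projecting the TCP.

```bash
cat >> h.py <<'E'
def proj(im,P):
    R=np.array(im["attitude"]); p=(np.array(P)-np.array(im["eye"]))@R; p=p*[1,-1,-1]
    return cv2.projectPoints(p.reshape(-1,1,3),np.zeros(3),np.zeros(3),K(im),np.array(im["dist"],float))[0][:,0]
E
python3 - <<'E'
from h import *
im=get_image("scene"); s=telemetry.observe(); p=s["position"]
pts=[p,p-[0,.043,0],p+[0,.043,0],[.492,-.076,.188],[p[0],p[1],.3]]
print(((proj(im,pts)-[180,120])*4).round())
for u,v in((229,139),(230,137),(254,145),(254,143),(242,164)):
    print(u,v,depthpts(im,[(u,v)]).round(3))
E
```

```text
[[249. 145.]
 [206. 133.]
 [294. 158.]
 [251. 180.]
 [248.  64.]]
229 139 [[ 0.5   -0.123  0.28 ]]
230 137 [[ 0.497 -0.121  0.287]]
254 145 [[ 0.498 -0.028  0.282]]
254 143 [[ 0.5   -0.027  0.29 ]]
242 164 [[ 0.491 -0.079  0.19 ]]
```

```bash
python3 - <<'E'
from h import *
im=get_image("scene"); s=telemetry.observe(); print(s["time_s"],s["position"],s["grip_width"])
vu=np.argwhere(np.ones((60,50)))[:,::-1]+[215,115]; P=depthpts(im,vu)
k=(P[:,2]>.2)&(abs(P[:,0]-.49)<.06)&(abs(P[:,1]+.077)<.08)
for sgn in(-1,1):
    Q=P[k&((P[:,1]+.077)*sgn>.03)]; Q=Q[np.argsort(Q[:,2])]; print(Q[:6].round(3))
t=get_image("top"); vu=np.argwhere(np.ones((50,60)))[:,::-1]+[265,160]; P=depthpts(t,vu); print(np.sort(P[P[:,2]>.2][:,2])[::40].round(3))
cv2.imwrite("pics/c3.png",cv2.resize(im["frame"][40:200,140:340],(800,640))[:600,:,::-1])
E
```

```text
2.675 [ 0.49260119 -0.07676254  0.22266878] 0.08518151903851492
[[ 0.474 -0.124  0.272]
 [ 0.494 -0.123  0.274]
 [ 0.494 -0.12   0.274]
 [ 0.499 -0.124  0.276]
 [ 0.491 -0.121  0.277]
 [ 0.492 -0.117  0.278]]
[[ 0.498 -0.028  0.274]
 [ 0.504 -0.029  0.277]
 [ 0.495 -0.026  0.277]
 [ 0.5   -0.031  0.279]
 [ 0.499 -0.028  0.279]
 [ 0.503 -0.033  0.279]]
[0.275 0.333 0.364 0.395 0.414 0.432 0.464 0.478 0.51  0.519 0.525 0.529
 0.533 0.536 0.539 0.542 0.543 0.546 0.547 0.549 0.55  0.552 0.553 0.554
 0.555 0.556 0.557 0.558 0.558 0.559 0.56  0.561 0.562 0.562 0.563 0.564
 0.564 0.564 0.565 0.565 0.565 0.566 0.566 0.566 0.566 0.566 0.567 0.567
 0.567 0.567 0.568 0.568 0.568 0.569 0.569 0.57  0.571 0.572 0.573 0.574
 0.576 0.579 0.581]
```

View pics/c3.png

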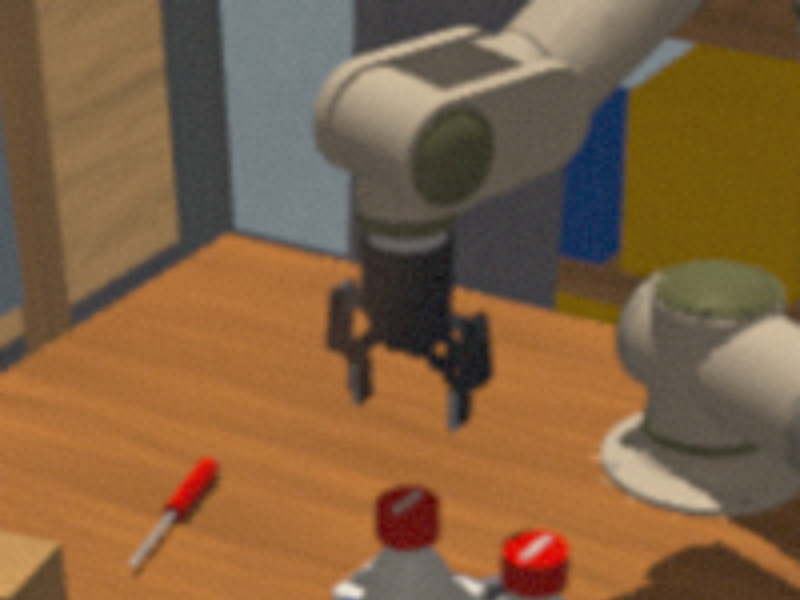

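The fingertips at crop (358,400) and (458,425) come out at z≈0.272, though the telemetry gives a TCP of 0.223. I'll check this offset against the starting picture.

```bash
python3 - <<'E'
from h import *
im=np.load("scene.npy",allow_pickle=True).item(); p=np.array([.165,-.5243,.1938]); c=proj(im,[p])[0]; print(c)
vu=np.argwhere(np.ones((70,90)))[:,::-1]+(c.astype(int)-[45,45]); P=depthpts(im,vu)
k=(P[:,2]>.12)&(np.hypot(*(P-p)[:,:2].T)<.09)
Q=P[k]; print(Q[np.argsort(Q[:,2])][:14].round(3))
print(telemetry.observe()["q"])
E
```

```text
[191.20043008 102.74484769]
[[ 0.172 -0.568  0.246]
 [ 0.159 -0.474  0.247]
 [ 0.187 -0.568  0.247]
 [ 0.161 -0.477  0.247]
 [ 0.189 -0.561  0.249]
 [ 0.183 -0.564  0.251]
 [ 0.189 -0.571  0.252]
 [ 0.16  -0.473  0.252]
 [ 0.163 -0.476  0.252]
 [ 0.19  -0.564  0.253]
 [ 0.169 -0.57   0.253]
 [ 0.178 -0.563  0.254]
 [ 0.161 -0.467  0.254]
 [ 0.151 -0.469  0.254]]
[-2.24752783e+01  1.53848649e+01  7.92354116e+01  6.13948044e-04
  8.52585256e+01  6.83660615e+01]
```

Emit:
apply_moves([
  [0,0,26,0,0,0,1],
  [0,0,26,0,0,0,1],
  [0,0,0,0,0,0,1],
  [0,0,0,0,0,0,1],
])

```text
time_s: 3.22
position: [0.4929, -0.0765, 0.1707]
tool_rot: [[1.0, -0.015, 0.002], [-0.015, -1.0, -0.001], [0.002, 0.001, -1.0]]
ft_force: [0.4, 0.2, -0.1]
grip_width: 0.0856
gripper_force: 0.0
```

```bash
python3 - <<'E'
from h import *
im=get_image("scene"); s=telemetry.observe(); print(s["time_s"],s["position"],s["ft_force"])
cv2.imwrite("pics/c4.png",cv2.resize(im["frame"][110:190,200:300],(800,640),interpolation=cv2.INTER_CUBIC)[:600,:,::-1])
print((proj(im,[s["position"]])-[200,110])*8)
E
```

```text
3.275 [ 0.49290064 -0.07646596  0.17074157] [ 0.66618432  0.41810573 -0.50029223]
[[340.70924474 474.6454962 ]]
```

View pics/c4.png

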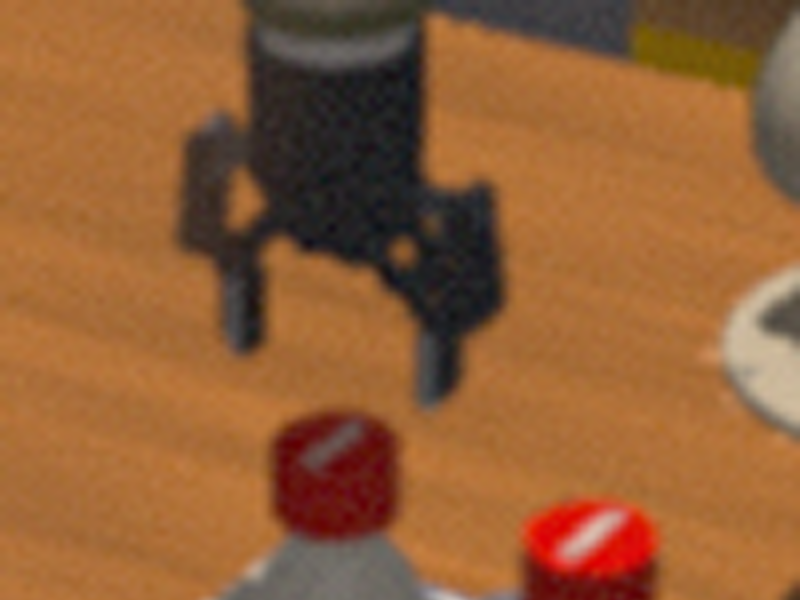

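Fingertips at crop (240,350) and (430,400) are still above the cap top at (335,440), so the true tips are about 50 mm above the reported TCP. I'll descend with the force monitored.

Emit:
apply_moves([
  [0,0,15,0,0,0,1],
  [0,0,15,0,0,0,1],
  [0,0,12,0,0,0,1],
  [0,0,0,0,0,0,1],
])

```text
time_s: 3.78
position: [0.4922, -0.0762, 0.1272]
tool_rot: [[1.0, -0.015, -0.001], [-0.015, -1.0, 0.0], [-0.001, -0.0, -1.0]]
ft_force: [0.6, 0.2, 0.7]
grip_width: 0.0853
gripper_force: 0.0
```

```bash
python3 - <<'E'
from h import *
im=get_image("scene"); s=telemetry.observe(); print(s["time_s"],s["position"],s["ft_force"])
cv2.imwrite("pics/c5.png",cv2.resize(im["frame"][120:200,200:300],(800,640),interpolation=cv2.INTER_CUBIC)[:600,:,::-1])
E
```

```text
3.825 [ 0.49243384 -0.07631353  0.1277198 ] [ 0.39928789  0.20641107 -0.46481902]
```

View pics/c5.png

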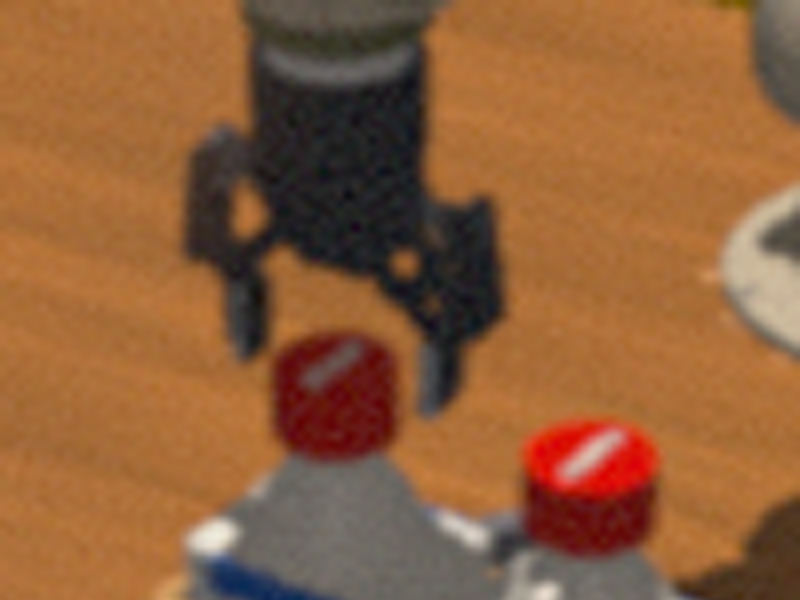

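The picture confirms it: the tips straddle the far cap, around crop y 350–410, near its top. I'll go down 20 mm and close.

Emit:
apply_moves([
  [0,0,10,0,0,0,1],
  [0,0,10,0,0,0,1],
  [0,0,0,0,0,0,1],
  [0,0,0,0,0,0,0.5],
  [0,0,0,0,0,0,0.3],
  [0,0,0,0,0,0,0.3],
  [0,0,0,0,0,0,0.3],
  [0,0,0,0,0,0,0.3],
], grip_force=70)

```text
time_s: 4.82
position: [0.4926, -0.0766, 0.1077]
tool_rot: [[1.0, -0.015, 0.001], [-0.015, -1.0, -0.001], [0.001, 0.001, -1.0]]
ft_force: [-0.7, -5.1, 5.2]
grip_width: 0.0554
gripper_force: 73.1
```

Emit:
apply_moves([
  [0,0,-3,0,0,0,0.3],
  [0,0,-4,0,0,0,0.3],
  [0,0,-4,0,0,0,0.3],
  [0,0,0,0,0,0,0.3],
  [0,0,0,0,0,0,0.3],
  [0,0,0,0,0,0,0.3],
])

```text
time_s: 5.58
position: [0.4921, -0.0761, 0.1182]
tool_rot: [[1.0, -0.015, -0.0], [-0.015, -1.0, 0.0], [-0.0, -0.0, -1.0]]
ft_force: [-0.3, -0.5, -7.1]
grip_width: 0.0554
gripper_force: 75.3
```

```bash
python3 - <<'E'
from h import *
for i in range(4):
    get_image("scene"); s=telemetry.observe(); print(s["time_s"],s["position"],s["ft_force"],s["grip_width"])
im=get_image("scene"); hsv=cv2.cvtColor(im["frame"],cv2.COLOR_RGB2HSV); t=im["z_map"]
vu=np.argwhere(np.ones((60,100)))[:,::-1]+[215,150]; P=depthpts(im,vu)
w=(hsv[vu[:,1],vu[:,0],1]<60)&(hsv[vu[:,1],vu[:,0],2]>150)
for a,b in((-.14,-.02),(0,.12)):
    k=w&(P[:,1]>a)&(P[:,1]<b)&(P[:,2]>.08)&(P[:,2]<.125); print(np.median(P[k][:,2]),k.sum())
E
```

```text
5.625 [ 0.49212428 -0.07617092  0.11817595] [ 0.51010601  0.02486368 -7.11439175] 0.055100451207841405
5.675 [ 0.49212949 -0.07616008  0.11821246] [-0.65572733  0.28265178 -6.89432321] 0.05517310497213234
5.725 [ 0.49217359 -0.07618893  0.11825051] [ 0.02922139  1.01467219 -7.61990701] 0.05520154432898378
5.775 [ 0.49219385 -0.07619527  0.11827108] [-0.25966802 -0.72978964 -8.48851885] 0.05518717898971781
0.11218285895815427 38
0.10187266160755093 176
```

The reading is about 7.4 N, or 0.75 kg, which is in the full range. I'll set it down and heft the other to compare.

Emit:
apply_moves([
  [0,0,4,0,0,0,0.3],
  [0,0,4,0,0,0,0.3],
  [0,0,2.5,0,0,0,0.3],
  [0,0,0,0,0,0,0.3],
  [0,0,0,0,0,0,0.7],
  [0,0,0,0,0,0,1],
  [0,0,0,0,0,0,1],
  [0,0,0,0,0,0,1],
  [0,0,-25,0,0,0,1],
  [0,0,-30,0,0,0,1],
  [2.6,-43,0,0,0,0,1],
  [2.6,-43,0,0,0,0,1],
])

```text
time_s: 7.32
position: [0.4989, 0.0105, 0.1632]
tool_rot: [[1.0, -0.016, 0.001], [-0.016, -1.0, -0.0], [0.001, 0.0, -1.0]]
ft_force: [0.4, -0.0, 0.6]
grip_width: 0.0854
gripper_force: 0.0
```

Emit:
apply_moves([
  [2.7,-43,0,0,0,0,1],
  [0,0,0,0,0,5.8,1],
  [0,0,0,0,0,0,1],
  [0,0,0,0,0,0,1],
])

```text
time_s: 7.82
position: [0.502, 0.0523, 0.1628]
tool_rot: [[0.993, -0.114, 0.0], [-0.114, -0.993, -0.0], [0.0, 0.0, -1.0]]
ft_force: [-0.7, 0.1, -0.4]
grip_width: 0.0854
gripper_force: 0.0
```

Emit:
apply_moves([
  [0,0,15,0,0,0,1],
  [0,0,20,0,0,0,1],
  [0,0,20,0,0,0,1],
  [0,0,0,0,0,0,1],
  [0,0,0,0,0,0,0.5],
  [0,0,0,0,0,0,0.3],
  [0,0,0,0,0,0,0.3],
  [0,0,0,0,0,0,0.3],
  [0,0,0,0,0,0,0.3],
])

```text
time_s: 8.95
position: [0.5025, 0.0525, 0.1082]
tool_rot: [[0.993, -0.116, 0.001], [-0.116, -0.993, -0.0], [0.001, 0.0, -1.0]]
ft_force: [0.3, -2.3, 4.1]
grip_width: 0.0551
gripper_force: 72.9
```

Emit:
apply_moves([
  [0,0,-3,0,0,0,0.3],
  [0,0,-4,0,0,0,0.3],
  [0,0,-4,0,0,0,0.3],
  [0,0,0,0,0,0,0.3],
  [0,0,0,0,0,0,0.3],
  [0,0,0,0,0,0,0.3],
  [0,0,0,0,0,0,0.3],
])

```text
time_s: 9.82
position: [0.5019, 0.0527, 0.1187]
tool_rot: [[0.993, -0.116, -0.0], [-0.116, -0.993, 0.0], [-0.0, 0.0, -1.0]]
ft_force: [-0.6, -0.2, -3.1]
grip_width: 0.0551
gripper_force: 74.4
```

```bash
python3 - <<'E'
from h import *
for i in range(4):
    get_image("scene"); s=telemetry.observe(); print(s["time_s"],s["position"],s["ft_force"],s["grip_width"])
E
```

```text
9.875 [0.50195996 0.0526633  0.11874619] [ 0.63817574 -1.03998615 -4.04606878] 0.05488810868780635
9.925 [0.50197726 0.05268402 0.11877177] [-0.5038482  -0.04603753 -2.90993291] 0.05526603999646298
9.975 [0.50198103 0.05267319 0.11880693] [-0.15324893  0.12300716 -3.39090754] 0.054885841276546166
10.025 [0.50198652 0.05267783 0.11879944] [ 0.11810287  0.7849308  -3.58974598] 0.05495180023576583
```

The left jug reads 3.4 N (0.34 kg), nearly empty. The right jug is the full one. I'll set this down and go back.

Emit:
apply_moves([
  [0,0,4,0,0,0,0.3],
  [0,0,4,0,0,0,0.3],
  [0,0,2.5,0,0,0,0.3],
  [0,0,0,0,0,0,0.3],
  [0,0,0,0,0,0,0.7],
  [0,0,0,0,0,0,1],
  [0,0,0,0,0,0,1],
  [0,0,0,0,0,0,1],
  [0,0,-25,0,0,0,1],
  [0,0,-30,0,0,0,1],
  [1.8,43,0,0,0,0,1],
  [1.8,43,0,0,0,0,1],
])

```text
time_s: 11.52
position: [0.4956, -0.034, 0.1637]
tool_rot: [[0.993, -0.114, 0.001], [-0.114, -0.993, -0.0], [0.001, 0.0, -1.0]]
ft_force: [1.3, -0.3, -0.5]
grip_width: 0.0854
gripper_force: 0.0
```

Emit:
apply_moves([
  [1.8,43.1,0,0,0,0,1],
  [0,0,0,0,0,-5.8,1],
  [0,0,0,0,0,0,1],
  [0,0,0,0,0,0,1],
])

```text
time_s: 12.02
position: [0.4925, -0.0758, 0.1633]
tool_rot: [[1.0, -0.016, 0.0], [-0.016, -1.0, 0.0], [0.0, -0.0, -1.0]]
ft_force: [-0.0, 0.3, -0.2]
grip_width: 0.0856
gripper_force: 0.0
```

```bash
python3 - <<'E'
from h import *
im=get_image("scene"); s=telemetry.observe(); print(s["time_s"],s["position"])
hsv=cv2.cvtColor(im["frame"],cv2.COLOR_RGB2HSV); m=(((hsv[...,0]<8)|(hsv[...,0]>172))&(hsv[...,1]>130)&(hsv[...,2]>60)).astype(np.uint8)
N,l,st,c=cv2.connectedComponentsWithStats(m)
for i in range(1,N):
    if st[i,4]>40: print(st[i],c[i].round(1))
E
```

```text
12.075 [ 0.49247604 -0.07571381  0.16332867]
[181 154  13  16  91] [187.8 161.6]
[235 162  15  16 182] [242.  169.7]
[266 173  17  16 213] [273.4 180.8]
[ 173  267  128   65 2562] [236.4 300.1]
```

Emit:
apply_moves([
  [0,0,15,0,0,0,1],
  [0,0,20,0,0,0,1],
  [0,0,20,0,0,0,1],
  [0,0,0,0,0,0,1],
  [0,0,0,0,0,0,0.5],
  [0,0,0,0,0,0,0.3],
  [0,0,0,0,0,0,0.3],
  [0,0,0,0,0,0,0.3],
  [0,0,0,0,0,0,0.3],
], grip_force=80)

```text
time_s: 13.2
position: [0.4929, -0.0763, 0.1088]
tool_rot: [[1.0, -0.015, 0.001], [-0.015, -1.0, -0.0], [0.001, 0.0, -1.0]]
ft_force: [1.4, 0.9, 5.6]
grip_width: 0.0554
gripper_force: 83.4
```

Emit:
apply_moves([
  [0,0,2,0,0,0,0.3],
  [0,0,2,0,0,0,0.3],
  [0,0,2,0,0,0,0.3],
  [0,0,0,0,0,0,0.3],
  [0,0,0,0,0,0,0.3],
])

```text
time_s: 13.82
position: [0.4929, -0.0764, 0.1032]
tool_rot: [[1.0, -0.015, 0.002], [-0.015, -1.0, -0.001], [0.002, 0.001, -1.0]]
ft_force: [-1.4, 0.3, 11.1]
grip_width: 0.0552
gripper_force: 84.1
```

11.1 N means about 5.9 mm pressed, past the teeth. Next, twist anticlockwise 60°, which is a negative turn about tool z.

Emit:
apply_moves([
  [0,0,0,0,0,-5,0.3],
  [0,0,0,0,0,-5,0.3],
  [0,0,0,0,0,-5,0.3],
  [0,0,0,0,0,-5,0.3],
])

```text
time_s: 14.32
position: [0.4929, -0.0771, 0.1033]
tool_rot: [[0.944, 0.331, 0.002], [0.331, -0.944, -0.002], [0.001, 0.002, -1.0]]
ft_force: [-2.6, -4.1, 11.2]
grip_width: 0.0551
gripper_force: 84.0
```

```bash
python3 - <<'E'
from h import *
s=telemetry.observe(); print(s["position"],s["ft_force"],s["wrist_torque"],s["grip_width"],s["q"])
E
```

```text
[ 0.49285415 -0.07711251  0.10328228] [-2.64994731 -4.09199185 11.24148464] [-0.58458701  0.34648954 -0.10986384] 0.05506789325950331 [-2.24706508e+01  2.19231411e+01  9.08134636e+01 -8.10607487e-02
  6.71381603e+01  4.82508033e+01]
```

Width is steady and torque is low, so the cap is turning. Continuing to 60°.

Emit:
apply_moves([
  [0,0,0,0,0,-5,0.3],
  [0,0,0,0,0,-5,0.3],
  [0,0,0,0,0,-5,0.3],
  [0,0,0,0,0,-5,0.3],
  [0,0,0,0,0,-5,0.3],
  [0,0,0,0,0,-5,0.3],
  [0,0,0,0,0,-5,0.3],
  [0,0,0,0,0,-5,0.3],
  [0,0,0,0,0,0,0.3],
])

```text
time_s: 15.45
position: [0.4942, -0.0775, 0.1037]
tool_rot: [[0.512, 0.859, 0.005], [0.859, -0.512, -0.003], [-0.0, 0.006, -1.0]]
ft_force: [2.4, -4.6, 10.8]
grip_width: 0.0552
gripper_force: 83.9
```

Emit:
apply_moves([
  [0,0,-4,0,0,0,0.3],
  [0,0,-4,0,0,0,0.3],
  [0,0,-2,0,0,0,0.3],
  [0,0,0,0,0,0,0.3],
  [0,0,0,0,0,0,0.3],
])

```text
time_s: 16.08
position: [0.4925, -0.0763, 0.1122]
tool_rot: [[0.513, 0.859, 0.0], [0.859, -0.513, -0.0], [-0.0, 0.0, -1.0]]
ft_force: [1.3, -4.0, 1.9]
grip_width: 0.055
gripper_force: 84.2
```

Emit:
apply_moves([
  [0,0,-4,0,0,0,0.3],
  [0,0,-4,0,0,0,0.3],
  [0,0,0,0,0,0,0.3],
  [0,0,0,0,0,0,0.3],
])

```text
time_s: 16.58
position: [0.4927, -0.0764, 0.1206]
tool_rot: [[0.513, 0.859, 0.001], [0.859, -0.513, -0.001], [0.0, 0.001, -1.0]]
ft_force: [2.5, -3.2, 0.8]
grip_width: 0.055
gripper_force: 84.4
```

Emit:
apply_moves([
  [0,0,-8,0,0,0,0.3],
  [0,0,-12,0,0,0,0.3],
  [0,0,-15,0,0,0,0.3],
  [0,0,-15,0,0,0,0.3],
  [0,0,0,0,0,0,0.3],
  [0,0,0,0,0,0,0.3],
  [0,0,0,0,0,0,0.3],
])

```text
time_s: 17.45
position: [0.4921, -0.076, 0.1698]
tool_rot: [[0.513, 0.859, -0.001], [0.859, -0.513, 0.001], [-0.0, -0.001, -1.0]]
ft_force: [0.7, 0.5, -0.2]
grip_width: 0.0552
gripper_force: 84.5
```

```bash
python3 - <<'E'
from h import *
im=get_image("scene"); s=telemetry.observe(); print(s["time_s"],s["position"],s["ft_force"],s["gripper_force"])
cv2.imwrite("pics/c6.png",cv2.resize(im["frame"][110:230,190:340],(750,600),interpolation=cv2.INTER_CUBIC)[:,:,::-1])
E
```

```text
17.5 [ 0.49218028 -0.07607809  0.16986593] [ 0.06268686 -0.31058889 -1.10345697] 84.52774351579137
```

View pics/c6.png

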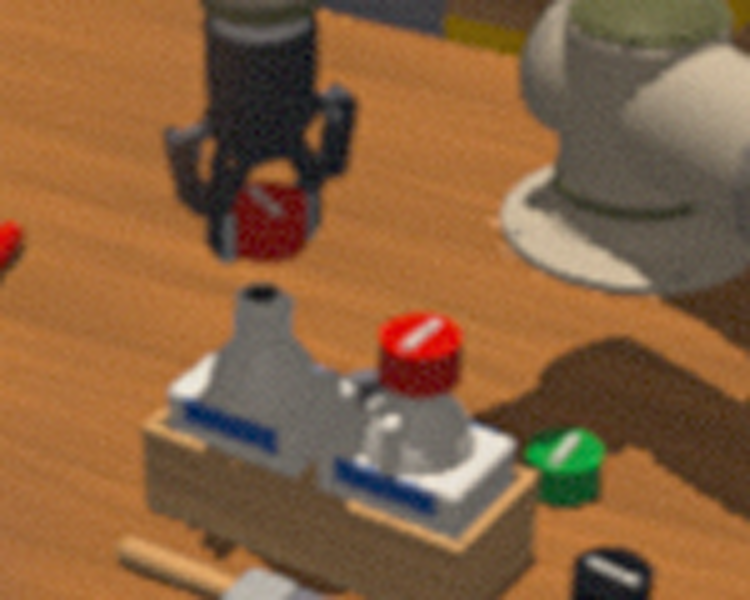

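The cap is held level at crop (268,220), clear above the open mouth at (260,292). The jugs stand in their bays and the other cap is shut. Handing in.

```bash
python3 -c "
from rig import env; print(env.close_job())"
```

```text
the job is handed in; nothing more can be done
None
```

I hefted both jugs and the right-hand one is full (about 0.75 kg against 0.34 kg); its cap is pressed, twisted free and held level about 4 cm above the mouth, the other jug's cap is still shut, and the job was handed in at about 17.5 s with no verdict shown.

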